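# Seat the keyed hub on the leaning gearmotor shaft

### The job

Pick up the flanged metal hub and fit it on the gearmotor's leaning shaft, flange first; turn it by feel until the key inside its bore drops into the shaft's keyway, then slide it fully home against the gearbox and let go. Do not force it, and leave the other things on the bench where they are.

Things in the scene. Friction and masses are not known exactly. Their poses are not given: they have to be found in the camera images.
- keyed_hub: Loose aluminium hub standing upright on the bench, any yaw, 42 mm tall, 0.17 to 0.35 kg. Origin: centre of its underside, z up its axis. Lowest 8 mm: flange 64 mm across; above it a round boss 50 mm across (grip this, z = 8 to 42 mm). A 32.4 mm bore runs right through, chamfered 3 mm at the flange end.
- key (a point): On the hub, 10 mm from its axis on its +x side, at z = 24 mm: inner lower edge of the key, a steel tab 8 mm wide that stands 6 mm into the bore from z = 24 to 40.5 mm (its lowest 3 mm narrow to 6 mm wide). Below z = 24 mm the bore is plain round. Axes as the hub's.
- seat (a point): On the fixed gearmotor, 105 mm above the bench: centre of the round bearing face, 54 mm across, out of which the shaft rises; the gearbox around it is a flat 100 x 84 mm face 7 mm lower. z points out along the shaft, which leans 32 degrees from vertical towards the robot; x points uphill, away from the robot, where the motor lies. Fully home the hub's origin is here.
- shaft_end (a point): Centre of the flat end of the steel shaft, 42 mm out along z from the seat; axes as the seat's. Shaft 30 mm across, 1.5 mm end chamfer. A keyway 10.5 mm wide, 6.4 mm deep runs its whole length, open at the end. It faces x, or up to 0.65 rad to either side of x about z: unknown, not reported, to be found by touch.
- gearmotor: The gearmotor's foot plate, fixed to the bench, 160 x 92 mm, origin under the seat on the bench, z up. Its shaft is locked and does not turn. With the key not over the keyway, the key stops on the shaft's end with the hub's origin 18 mm short of the seat; over the keyway the hub can slide on until its flange meets the seat, its top then level with the shaft end.
- tin_tuna: Bystander: low food tin, 86 mm across, 40 mm tall, origin centre of underside.
- black_tape: Bystander: small roll of black tape lying flat, 52 mm across, 18 mm tall, origin centre of underside.
- spanner_2: Bystander: spanner lying flat, 164 mm long along its y, 9 mm thick, origin centre of underside.
- tin_small: Bystander: small food tin, 57 mm across, 72 mm tall, origin centre of underside.
- flat_bar: Bystander: rusty flat steel bar, 120 mm long along its y, 22 mm wide, 6 mm thick, origin centre of underside.
There are look-alikes about, which are no part of the job. Leave any orange look-alike of the keyed_hub alone.

How it is judged:
On the way:
1. the hub is on the shaft, upright along it, its flange past the shaft's end but not yet home (z of keyed_hub in the frame of seat between 0.008 and 0.034 m and x of keyed_hub in the frame of seat between -0.005 and 0.005 m and y of keyed_hub in the frame of seat between -0.005 and 0.005 m).
At the end, for the whole second after the job is handed in: The hub is on the shaft, flange down, its underside within 3 mm of the seat face and its axis within 4 mm and 0.08 rad of the shaft's (possible only with the key in the keyway), released and at rest (z of keyed_hub in the frame of seat between -0.003 and 0.003 m and x of keyed_hub in the frame of seat between -0.004 and 0.004 m and y of keyed_hub in the frame of seat between -0.004 and 0.004 m and angle between the z axis of keyed_hub and the z axis of seat, either way round below 0.08 rad and linear speed of keyed_hub below 0.02 m/s); the robot touches nothing.
It fails at once if the hub is forced: more than 100 N between hub and gearmotor (contact force between keyed_hub and gearmotor above 100 N).
It fails at once if a bystander is moved by more than 30 mm (distance of any of tin_tuna, black_tape, spanner_2, tin_small, flat_bar from where it was at the start of the episode above 0.03 m).
It also fails if it takes over 58 s, if anything falls off the work surface, if the arm or the gripper's body presses on something with over 40 N, if the wrist force passes 120 N, or if a joint passes its speed limit or range.

### The arm

A 6-joint arm with a two-finger parallel gripper is mounted at the origin on a cart in front of the work surface, level with it; the furniture and walls round the work are solid. World frame = base frame: x ahead of the robot, y to its left, z up, the work surface at z = 0. Lengths are in m, angles in rad, forces in N, time in s.
With the tool pointing down it reaches from about 0.425 to 0.95 m from the base axis. Payload 3.5 kg.
Tool frame: the origin (TCP) lies at the very end of the fingers, on their centre line; the grasp point (between the pads) lies 19 mm behind it (ctrl.grip_point_offset is the distance from the TCP to the grasp point, in m); z points along the fingers, y is the line along which they close (so a half turn about z gives the same grasp; the last joint's range is limited). The gripper opens to 85 mm and grips with 20 to 120 N. Pads are 22 mm wide; open, the fingers measure 114 mm over their backs; the gripper's body (76 mm by 85 mm) begins 54 mm behind the grasp point. The pads swing forward as they close: fully open they stand 13 mm farther back than shut.
Start: joints at [-1.377, 0.286, 1.577, -0, 1.279, -0.15], TCP at [0.228, -0.635, 0.231] pointing down, gripper open.
Joint ranges: [-2.77, 2.77], [-0.9, 2.22], [0.21, 2.48], [-1.53, 4.67], [0.24, 2.81], [-2.84, 2.84]. Speed limits (rad/s): [2.79, 2.79, 3.14, 3.14, 3.14, 3.14].

### API

Orientations are given as a unit quaternion [x, y, z, w].
In Python, from plant import telemetry, vision, ctrl gives the robot as it stands.
- The arm moves only by the tool arm_command, never from a script. Its argument "series" is one flat list of numbers, 7 for each row, row after row: the shift along the tool's x, y, z in cm, then the turn, a rotation vector about the tool's x, y, z in degrees, then the closure, from 0 (fully open) to 1 (shut). A call has 1 to 10 rows; each row is the pose to reach, as a shift and turn from the pose commanded when the call began, along the tool's axes at that moment; what a row does not reach only later rows make up. A row lasts 1/12 s, in which the tool goes at most 41.7 mm and 7.16 degrees, less where a joint would pass 70% of its speed; a pose out of reach is approached as far as the arm can. A call with a gripper value outside its range is refused whole. The fingers move at their own pace and stop on an object; "force" is the grip in N (left out, the last holds). Time passes only in rows, so rows that repeat a pose let the fingers close. It gives the time, the measured TCP pose, the force, the opening and the grip force at its end, in the units of the state.
- telemetry.get_state(): the state, without advancing time (a new reading comes with each control period).
- vision.read_camera(name): name is "side" or "top"; returns a dict with "color" (400x640x3 uint8, blue, green, red), "K" (3x3 intrinsics, pixels), "D" ([k1, k2, p1, p2, k3] as OpenCV has them; the pictures are not rectified), "rvec" (rotation vector, rad) and "tvec" (3), from world to camera coordinates, as OpenCV has them. Camera axes: x right, y down, z forward; pixel columns grow to the right and rows downward; lengths in m; the calibration is good to about 2 mm. A picture is of the moment at which its call begins. There is no depth.
- ctrl.sign_off(): hands the job in; it is judged then, once.
The state is a dict: "time": time; "qpos": joint angles; "dq": joint speeds; "joint_efforts": joint torques, N m; "eef_pos": TCP position; "tcp_rot": TCP orientation; "contact_force": force on the tool from outside, world axes, zero at the start; "wrist_torque": the same for the moment, N m; "opening": opening from 0.0 (shut) to 1.0 (fully open); "finger_force": force on a finger pad.
Only numpy, scipy, OpenCV 4.12 (cv2) and the standard library are available. Lean on these libraries where they do the work, as an engineer would, in place of code of your own. Each camera call takes 0.05 s, during which the arm holds its last target. There are 200 camera calls.

## Working session

There is one attempt and no reset: what is moved stays moved. The work goes in short steps, Python scripts to look and compute and a tool call to move; the robot and the scene stay as the last step left them, time stands still between calls to the robot, and variables do not carry over. Pictures are saved under pics/ and viewed, at most 10 in all, crops included, and the job is handed in when it is done.

Besides the shell and the picture viewer there is one more tool, called after "Emit:" as a command line: name --argument value ..., lists and objects as JSON in quotes. arm_command: Moves the arm, as the interface text tells. Its arguments: {"type":"object","properties":{"series":{"type":"array","items":{"type":"number"}},"force":{"type":"number"}},"required":["series"]}

```bash
mkdir -p pics; python3 - <<'E'
from plant import telemetry, vision, ctrl
import cv2
for n in("side","top"):
    c=vision.read_camera(n); cv2.imwrite(f"pics/{n}0.png",c["color"]); print(n,c["K"],c["D"],c["rvec"],c["tvec"])
print(telemetry.get_state(),ctrl.grip_point_offset)
E
```

```text
side [[384.56821719   0.         326.94820052]
 [  0.         384.56821719 193.90992366]
 [  0.           0.           1.        ]] [0.01357642 0.         0.         0.         0.        ] [ 0.15787044 -2.55576832  1.74772141] [0.53878863 0.04702399 1.28978026]
top [[377.87388774   0.         315.66357345]
 [  0.         377.87388774 202.60788744]
 [  0.           0.           1.        ]] [0.02940828 0.         0.         0.         0.        ] [ 2.17054184 -2.01898132  0.22004932] [0.20387165 0.55702917 0.90327988]
{'time': 0.1, 'qpos': array([-1.37702814e+00,  2.87101460e-01,  1.57803551e+00, -2.93501720e-05,
        1.27864407e+00, -1.49980975e-01]), 'dq': array([-0.00061652, -0.00141631, -0.00371758, -0.00027555,  0.00105105,
        0.00048122]), 'joint_efforts': array([ 8.29489836e-04, -4.07298446e+01, -2.93699098e+01, -1.63915074e-04,
        3.42351414e-03,  8.61306376e-06]), 'eef_pos': array([ 0.22740303, -0.63489636,  0.2300666 ]), 'tcp_rot': array([ 9.85264574e-01,  1.71033686e-01, -3.79991605e-05, -1.09362310e-03]), 'contact_force': array([-0.42690478, -0.54559854,  0.35842743]), 'wrist_torque': array([0.00846629, 0.01588647, 0.00763169]), 'finger_force': 0.0, 'opening': 1.0020412179880986} 0.0187
```

View pics/side0.png

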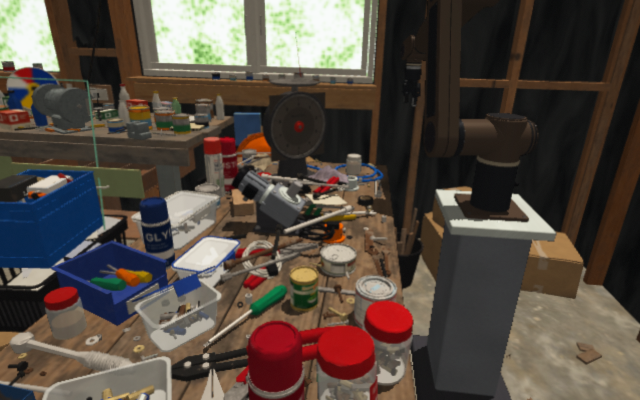

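View pics/top0.png

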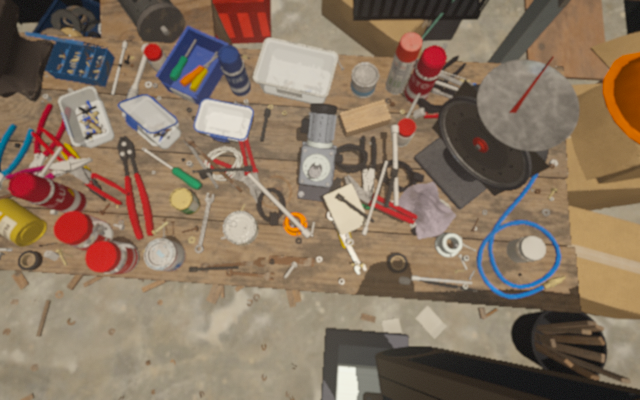

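The gearmotor is at top (318,160). There are two hub-like things: the grey flanged ring at top (450,243) and the orange one at (295,223). The orange is the look-alike and the grey one fits the description, so I'm checking it in an enlarged crop.

```bash
cat > h.py <<'E'
import numpy as np,cv2
from plant import telemetry, vision, ctrl
from scipy.spatial.transform import Rotation as R
def cam(n):
    c=vision.read_camera(n); c["R"]=cv2.Rodrigues(np.array(c["rvec"]))[0]; c["t"]=np.array(c["tvec"]).ravel(); return c
def ray(c,uv):
    p=cv2.undistortPoints(np.array([[uv]],float),c["K"],c["D"])[0,0]
    return -c["R"].T@c["t"], c["R"].T@np.array([p[0],p[1],1])
def onz(c,uv,z):
    o,d=ray(c,uv); return o+d*(z-o[2])/d[2]
def proj(c,P):
    return cv2.projectPoints(np.array(P,float).reshape(-1,3),np.array(c["rvec"]),np.array(c["tvec"]),c["K"],c["D"])[0][:,0]
def tri(c1,u1,c2,u2):
    o1,d1=ray(c1,u1);o2,d2=ray(c2,u2)
    s=np.linalg.lstsq(np.c_[d1,-d2],o2-o1,rcond=None)[0]
    a,b=o1+s[0]*d1,o2+s[1]*d2
    return (a+b)/2,np.linalg.norm(a-b)
E
python3 - <<'E'
from h import *
t=cam("top");s=cam("side")
print("hub",onz(t,(450,243),.042),"motor",onz(t,(318,165),.13))
print(proj(s,[onz(t,(450,243),.042)]))
def crop(im,x,y,w,h,f):return cv2.resize(im[y:y+h,x:x+w],(w*f,h*f),interpolation=cv2.INTER_CUBIC)
A=crop(t["color"],425,220,50,50,6);B=crop(t["color"],285,120,80,50,6)[:, :480]
u,v=proj(s,[onz(t,(450,243),.02)])[0].astype(int)
C=crop(s["color"],u-30,v-25,60,50,6);D=crop(s["color"],225,150,70,50,6)
cv2.imwrite("pics/c1.png",np.vstack([np.hstack([A,B]),np.hstack([C,D])]))
print(u,v)
E
```

```text
hub [ 0.46521255 -0.10372051  0.042     ] motor [0.61972917 0.24320394 0.13      ]
[[351.02947918 178.24311511]]
350 183
```

View pics/c1.png

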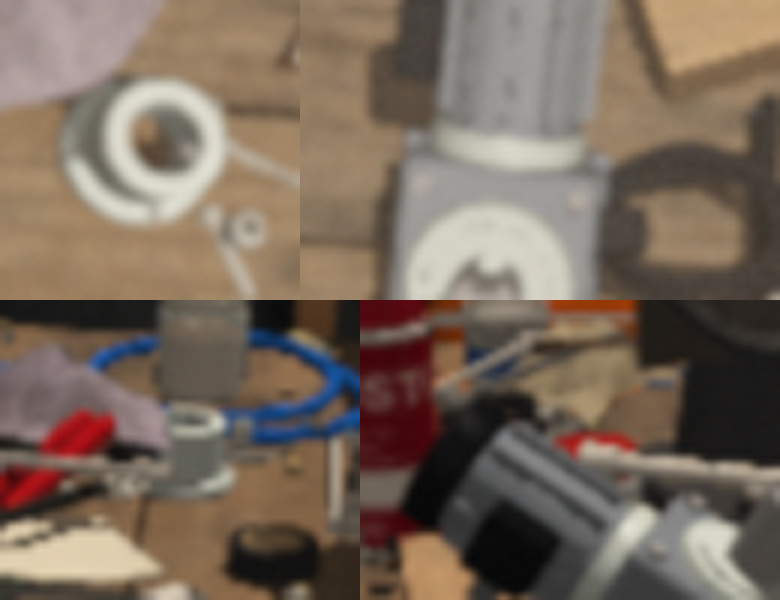

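The grey hub stands upright with its flange at the bottom: boss top near top pixel (452.5,243), steel-looking spot (the key) to the right of the bore centre. Next I'm enlarging it and the shaft.

```bash
python3 - <<'E'
from h import *
t=cam("top");s=cam("side")
def crop(im,x,y,w,h,f):return cv2.resize(im[y:y+h,x:x+w],(w*f,h*f),interpolation=cv2.INTER_CUBIC)
A=crop(t["color"],434,226,36,36,10);A=cv2.convertScaleAbs(A,alpha=1.0)
B=crop(t["color"],298,140,44,36,10)
D=crop(s["color"],240,175,80,24,10)
D=crop(s["color"],250,172,80,23,10)
cv2.imwrite("pics/c2.png",np.vstack([np.hstack([A,B]),D]))
E
```

```text
(no output)
```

View pics/c2.png

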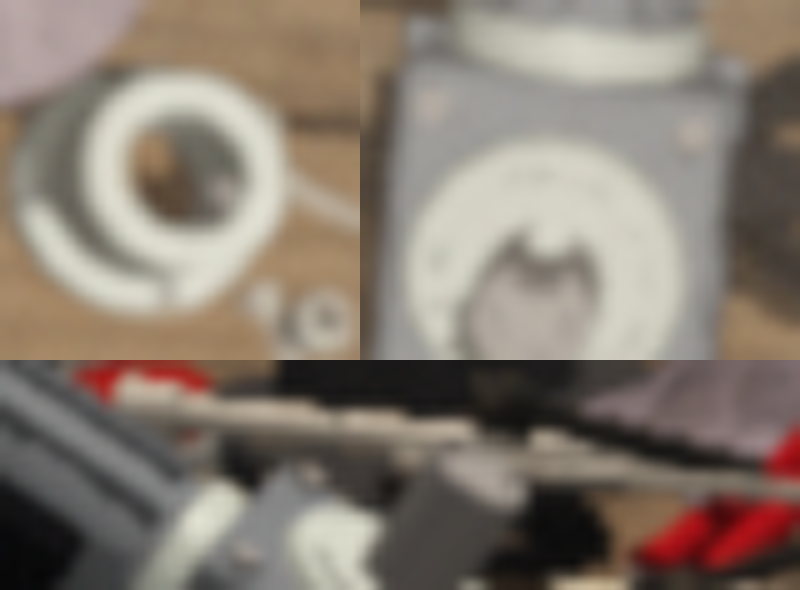

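```bash
python3 - <<'E'
from h import *
t=cam("top");s=cam("side")
def crop(im,x,y,w,h,f):return cv2.resize(im[y:y+h,x:x+w],(w*f,h*f),interpolation=cv2.INTER_CUBIC)
B=crop(t["color"],297,145,42,50,9)
D=crop(s["color"],268,170,44,50,9)
cv2.imwrite("pics/c3.png",np.hstack([B,D]))
for n,c,b in(("top",t,(297,145,42,50)),("side",s,(268,170,44,50))):
    x,y,w,h=b; im=crop(c["color"],*b,8); 
    hsv=cv2.cvtColor(im,cv2.COLOR_BGR2HSV)
    for nm,p in (("px",None),):
        print(n,[ (int(px),int(py),c["color"][py,px].tolist()) for px,py in ((318,153),(317,170),(317,180),(330,170),(310,190))] if n=="top" else [c["color"][py,px].tolist() for px,py in ((298,182),(290,190),(284,188),(282,195))])
E
```

```text
top [(318, 153, [158, 165, 168]), (317, 170, [160, 170, 178]), (317, 180, [183, 195, 197]), (330, 170, [157, 166, 168]), (310, 190, [98, 102, 110])]
side [[146, 156, 165], [65, 68, 73], [199, 215, 214], [163, 177, 177]]
```

View pics/c3.png

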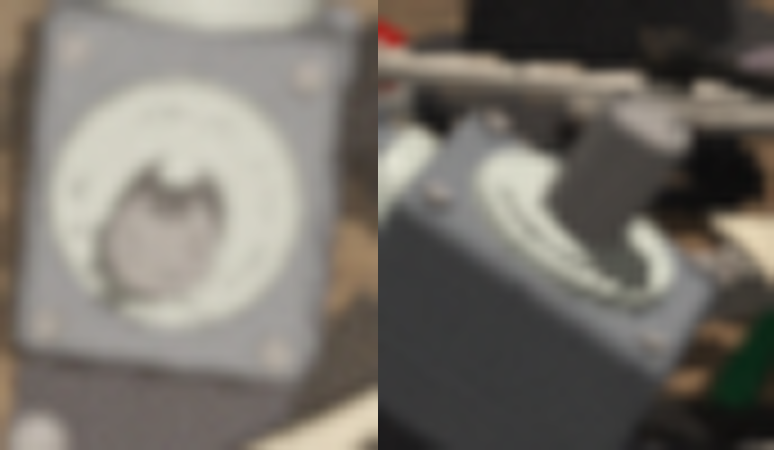

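Disc centre is near top (316.4,167.7) and side (289.8,195.2). Shaft end centre is near top (314.9,171.6) and side (298.2,184.1). The keyway notch points up and a little to the right in the top view. The four bolts show well in top, and they give the yaw.

```bash
python3 - <<'E'
from h import *
t=cam("top");s=cam("side")
T=lambda x,y:(297+(x+.5)/9-.5,145+(y+.5)/9-.5)
S=lambda x,y:(268+(x-378+.5)/9-.5,170+(y+.5)/9-.5)
print("seat",onz(t,T(175,204),.105),tri(t,T(175,204),s,S(574,227)),onz(s,S(574,227),.105))
print("end",onz(t,T(161,240),.1406),tri(t,T(161,240),s,S(650,127)))
b=[T(75,48),T(308,75),T(40,325),T(275,352)]
for zt,zb in((.12,.078),):
    P=[onz(t,b[0],zt),onz(t,b[1],zt),onz(t,b[2],zb),onz(t,b[3],zb)]
    for p in P: print(p)
    print("ctr",np.mean(P,0),"yaw from top/bot", [np.arctan2(*( (a-c)[[1,0]]*[1,1]))-np.pi/2 for a,c in((P[0],P[1]),(P[2],P[3]))])
    u=P[0]+P[1]-P[2]-P[3];print("uphill",np.arctan2(u[1],u[0]))
print("keyway pt",onz(t,T(178,178),.1406+.010*.53)) 
# hub
m=cv2.inRange(t["color"],(165,175,170),(255,255,255))[226:262,434:470]
H=lambda x,y:(434+(x+.5)/10-.5,226+(y+.5)/10-.5)
c=onz(t,H(187,170),.042);print("hub top",c,"flange",onz(t,H(150,190),.008))
e=[onz(t,H(x,y),.042) for x,y in((85,170),(290,170),(187,70),(187,270))];print(np.linalg.norm(e[0]-e[1]),np.linalg.norm(e[2]-e[3]))
k=onz(t,H(226,192),.0405);print("key dir",np.degrees(np.arctan2(*(k-c)[[1,0]])),k-c)
print(tri(t,H(187,170),s,(351,178)),proj(s,[c]))
print(proj(s,[[c[0],c[1],0],[c[0],c[1],.042]]))
E
```

```text
seat [0.62193161 0.24839529 0.105     ] (array([0.62323041, 0.2485034 , 0.10303728]), np.float64(0.0012486612093401128)) [0.6229167  0.25294251 0.105     ]
end [0.59999134 0.25031057 0.1406    ] (array([0.59994853, 0.25033036, 0.13868155]), np.float64(0.0012398695678567573))
[0.66003156 0.27875466 0.12      ]
[0.65670352 0.21413125 0.12      ]
[0.59219378 0.28479284 0.078     ]
[0.58900338 0.21777155 0.078     ]
ctr [0.62448306 0.24886258 0.099     ] yaw from top/bot [np.float64(-0.051453419706076975), np.float64(-0.04756684526488475)]
uphill -0.07128692611883457
keyway pt [0.61579374 0.24689933 0.1459    ]
hub top [ 0.46678056 -0.10937075  0.042     ] flange [ 0.46573555 -0.11139285  0.008     ]
0.051531045747648156 0.05099435991674217
key dir -114.47365642144106 [-0.00466069 -0.01023943 -0.0015    ]
(array([ 0.46623613, -0.10966211,  0.0410128 ]), np.float64(0.0013619244056265608)) [[350.67986035 177.72610187]]
[[350.16396137 188.38884133]
 [350.67986035 177.72610187]]
```

```bash
cat >> h.py <<'E'
def down(psi):  # tool pointing down, tool x at world yaw psi (deg)
    a=np.radians(psi);x=np.array([np.cos(a),np.sin(a),0]);z=np.array([0,0,-1.]);return R.from_matrix(np.c_[x,np.cross(z,x),z])
YAW=-.055;TH=np.radians(32);SEAT=np.array([.622,.2487,.105])
ux=np.array([np.cos(YAW),np.sin(YAW),0]);N=-np.sin(TH)*ux+np.array([0,0,np.cos(TH)]);X=np.cos(TH)*ux+np.array([0,0,np.sin(TH)]);Y=np.cross(N,X)
def fit(psi): # tool along -N, tool x at seat angle psi
    a=np.radians(psi);x=np.cos(a)*X+np.sin(a)*Y;return R.from_matrix(np.c_[x,np.cross(-N,x),-N])
def mv(p,r):
    s=telemetry.get_state();r0=R.from_quat(s["tcp_rot"]);d=r0.inv().apply(np.array(p)-s["eef_pos"])
    w=np.degrees((r0.inv()*r).as_rotvec())
    print("t",round(s["time"],2),"shift cm",np.round(d*100,2),"turn",np.round(w,1),"rows",np.linalg.norm(d)/.0417,np.linalg.norm(w)/7.16,"F",np.round(s["contact_force"],1),"q",np.round(s["qpos"],2))
E
python3 -c "
from h import *
mv([.4664,-.110,.20],down(42))"
```

```text
t 0.5 shift cm [ 40.2  -41.42   3.13] turn [ -0.   -0.  -22.3] rows 13.862219773235122 3.1147261940328503 F [ 0.5  0.3 -0.5] q [-1.38  0.29  1.58 -0.    1.28 -0.15]
```

Emit:
arm_command --series '[40.2, -41.4, 3.1, 0, 0, -22.3, 0, 40.2, -41.4, 3.1, 0, 0, -22.3, 0, 40.2, -41.4, 3.1, 0, 0, -22.3, 0, 40.2, -41.4, 3.1, 0, 0, -22.3, 0, 40.2, -41.4, 3.1, 0, 0, -22.3, 0, 40.2, -41.4, 3.1, 0, 0, -22.3, 0, 40.2, -41.4, 3.1, 0, 0, -22.3, 0, 40.2, -41.4, 3.1, 0, 0, -22.3, 0, 40.2, -41.4, 3.1, 0, 0, -22.3, 0, 40.2, -41.4, 3.1, 0, 0, -22.3, 0]' --force 40

```text
time: 1.33
eef_pos: [0.4002, -0.2549, 0.2093]
tcp_rot: [0.934, 0.358, 0.0, 0.001]
contact_force: [0.8, -0.1, 0.3]
opening: 0.999
finger_force: 0.0
```

```bash
python3 -c "
from h import *
mv([.4664,-.110,.13],down(42))"
```

```text
t 1.33 shift cm [14.61 -6.36  7.92] turn [ 0.1 -0.  -0. ] rows 4.267556383012448 0.010512759800013377 F [ 0.8 -0.1  0.3] q [-0.78 -0.15  2.08  0.    1.21  0.06]
```

Emit:
arm_command --series '[14.6, -6.4, 4, 0, 0, 0, 0, 14.6, -6.4, 5, 0, 0, 0, 0, 14.6, -6.4, 6, 0, 0, 0, 0, 14.6, -6.4, 7.5, 0, 0, 0, 0, 14.6, -6.4, 7.5, 0, 0, 0, 0, 14.6, -6.4, 7.5, 0, 0, 0, 0, 14.6, -6.4, 7.5, 0, 0, 0, 0]'

```text
time: 1.92
eef_pos: [0.4655, -0.1116, 0.1341]
tcp_rot: [0.933, 0.359, -0.0, 0.0]
contact_force: [0.3, -0.3, -0.2]
opening: 1.0
finger_force: 0.0
```

```bash
python3 - <<'E'
from h import *
mv([.4664,-.110,.011],down(42))
t=cam("top");s=cam("side")
u,v=460,235
A=cv2.resize(t["color"][195:275,410:490],(480,480),interpolation=cv2.INTER_CUBIC)
B=cv2.resize(s["color"][140:210,310:390],(320,280),interpolation=cv2.INTER_CUBIC)
o=np.zeros((480,800,3),np.uint8);o[:,:480]=A;o[:280,480:]=B;cv2.imwrite("pics/g1.png",o)
E
```

```text
t 1.92 shift cm [ 0.18 -0.06 12.31] turn [-0.   0.   0.1] rows 2.9521684338343794 0.012874164599150697 F [ 0.3 -0.3 -0.2] q [-0.45 -0.05  2.13 -0.    1.06  0.39]
```

View pics/g1.png

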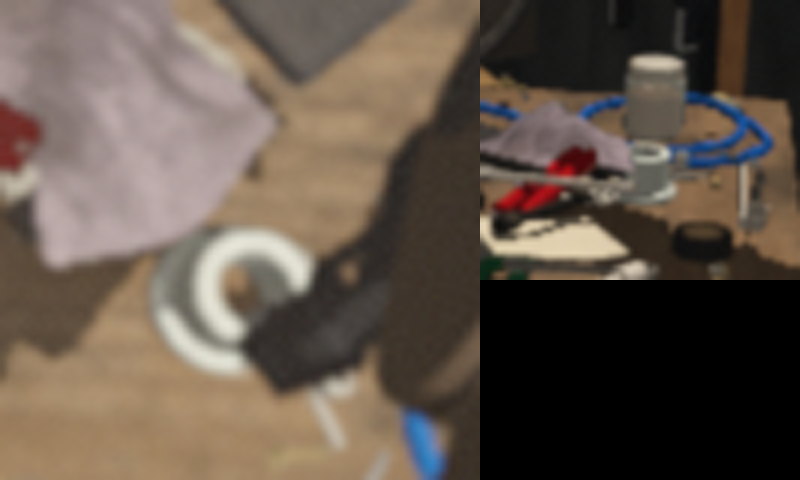

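Emit:
arm_command --series '[0.2, -0.1, 4, 0, 0, 0, 0, 0.2, -0.1, 8, 0, 0, 0, 0, 0.2, -0.1, 10.5, 0, 0, 0, 0, 0.2, -0.1, 12.2, 0, 0, 0, 0, 0.2, -0.1, 12.2, 0, 0, 0, 0, 0.2, -0.1, 12.2, 0, 0, 0, 0.2]'

```text
time: 2.52
eef_pos: [0.4665, -0.1109, 0.0125]
tcp_rot: [0.934, 0.357, 0.0, 0.0]
contact_force: [-0.9, -0.2, 0.6]
opening: 0.885
finger_force: 0.0
```

```bash
python3 -c "
from h import *
mv([.4664,-.110,.012],down(42))"
```

```text
t 2.52 shift cm [ 0.05 -0.07  0.05] turn [ 0.   0.  -0.1] rows 0.024710141110482073 0.017821532086735963 F [-0.9 -0.2  0.6] q [-0.45  0.17  2.18 -0.    0.8   0.39]
```

Emit:
arm_command --series '[0.05, -0.05, 0.05, 0, 0, 0, 0.3, 0.05, -0.05, 0.05, 0, 0, 0, 0.4, 0.05, -0.05, 0.05, 0, 0, 0, 0.5, 0.05, -0.05, 0.05, 0, 0, 0, 0.8, 0.05, -0.05, 0.05, 0, 0, 0, 1, 0.05, -0.05, 0.05, 0, 0, 0, 1, 0.05, -0.05, 0.05, 0, 0, 0, 1, 0.05, -0.05, 0.05, 0, 0, 0, 1]' --force 50

```text
time: 3.18
eef_pos: [0.4683, -0.11, 0.0141]
tcp_rot: [0.934, 0.358, 0.001, 0.002]
contact_force: [-1.6, -1.6, 6.5]
opening: 0.563
finger_force: 52.1
```

Emit:
arm_command --series '[0, 0, -3, 0, 0, 0, 1, 0, 0, -7, 0, 0, 0, 1, 0, 0, -11, 0, 0, 0, 1, 0, 0, -15, 0, 0, 0, 1, 0, 0, -18, 0, 0, 0, 1, 0, 0, -18, 0, 0, 0, 1]'

```text
time: 3.68
eef_pos: [0.4704, -0.1104, 0.2003]
tcp_rot: [0.933, 0.359, 0.006, 0.006]
contact_force: [1.9, -0.4, -1.0]
opening: 0.564
finger_force: 53.2
```

```bash
python3 -c "
from h import *
print(telemetry.get_state()['finger_force'],telemetry.get_state()['opening'])
mv([.5,.1,.24],fit(148))
mv(SEAT+N*(.085+.0141),fit(148))
mv(SEAT+N*(.085+.0141),fit(-32))"
```

```text
53.156565078534186 0.563775373308186
t 3.68 shift cm [ 16.31 -13.59  -4.07] turn [-35.4  -3.7 -99.9] rows 5.183062394001866 14.81182690760088 F [ 1.9 -0.4 -1. ] q [-0.44 -0.13  2.08  0.    1.18  0.4 ]
t 3.68 shift cm [ 31.59 -20.27   1.03] turn [-35.4  -3.7 -99.9] rows 9.004311941056592 14.81182690760088 F [ 1.9 -0.4 -1. ] q [-0.44 -0.13  2.08  0.    1.18  0.4 ]
t 3.68 shift cm [ 31.59 -20.27   1.03] turn [-3.5 33.4 75.2] rows 9.004311941056592 11.506877675701741 F [ 1.9 -0.4 -1. ] q [-0.44 -0.13  2.08  0.    1.18  0.4 ]
```

Emit:
arm_command --series '[16.3, -13.6, -4, -35.4, -3.7, -99.9, 1, 16.3, -13.6, -4, -35.4, -3.7, -99.9, 1, 16.3, -13.6, -4, -35.4, -3.7, -99.9, 1, 16.3, -13.6, -4, -35.4, -3.7, -99.9, 1, 16.3, -13.6, -4, -35.4, -3.7, -99.9, 1, 16.3, -13.6, -4, -35.4, -3.7, -99.9, 1, 16.3, -13.6, -4, -35.4, -3.7, -99.9, 1, 16.3, -13.6, -4, -35.4, -3.7, -99.9, 1, 16.3, -13.6, -4, -35.4, -3.7, -99.9, 1, 16.3, -13.6, -4, -35.4, -3.7, -99.9, 1]'

```text
time: 4.52
eef_pos: [0.4953, 0.1021, 0.2299]
tcp_rot: [0.557, 0.807, 0.05, 0.189]
contact_force: [-0.2, 0.8, -2.2]
opening: 0.561
finger_force: 53.1
```

```bash
python3 -c "
from h import *
mv(SEAT+N*(.085+.0141),fit(148))"
```

```text
t 4.52 shift cm [12.45 10.95  4.52] turn [-12.   -2.1 -32.1] rows 4.121962271202804 4.799081287766038 F [-0.2  0.8 -2.2] q [ 0.08 -0.27  2.18 -0.21  0.89 -0.18]
```

Emit:
arm_command --series '[12.4, 10.9, 3.5, -12, -2.1, -32.1, 1, 12.4, 10.9, 4, -12, -2.1, -32.1, 1, 12.4, 10.9, 4.5, -12, -2.1, -32.1, 1, 12.4, 10.9, 4.5, -12, -2.1, -32.1, 1, 12.4, 10.9, 4.5, -12, -2.1, -32.1, 1, 12.4, 10.9, 4.5, -12, -2.1, -32.1, 1, 12.4, 10.9, 4.5, -12, -2.1, -32.1, 1]'

```text
time: 5.1
eef_pos: [0.57, 0.2496, 0.1891]
tcp_rot: [0.295, 0.915, 0.068, 0.266]
contact_force: [-0.0, -0.7, -2.0]
opening: 0.565
finger_force: 53.4
```

```bash
python3 - <<'E'
from h import *
mv(SEAT+N*(.085+.0141),fit(148))
t=cam("top");s=cam("side")
A=cv2.resize(t["color"][130:200,285:355],(400,400),interpolation=cv2.INTER_CUBIC)
B=cv2.resize(s["color"][150:215,270:335],(400,400),interpolation=cv2.INTER_CUBIC)
cv2.imwrite("pics/f1.png",np.hstack([A,B]))
st=telemetry.get_state();r=R.from_quat(st["tcp_rot"]);p=st["eef_pos"]+r.apply([0,0,.0141])
print("flange px",proj(s,[p,p+.042*-r.apply([0,0,1])]),proj(s,[SEAT,SEAT+.042*N]))
E
```

```text
t 5.1 shift cm [ 0.15  0.14 -0.03] turn [-0.2 -0.1 -0.5] rows 0.04989892976043821 0.07828912938473692 F [-0.  -0.7 -2. ] q [ 0.33  0.    2.05 -0.36  0.6  -0.37]
flange px [[305.32410599 169.73606155]
 [313.4958063  157.66619871]] [[289.95523616 194.25033259]
 [297.64861935 182.88926457]]
```

View pics/f1.png

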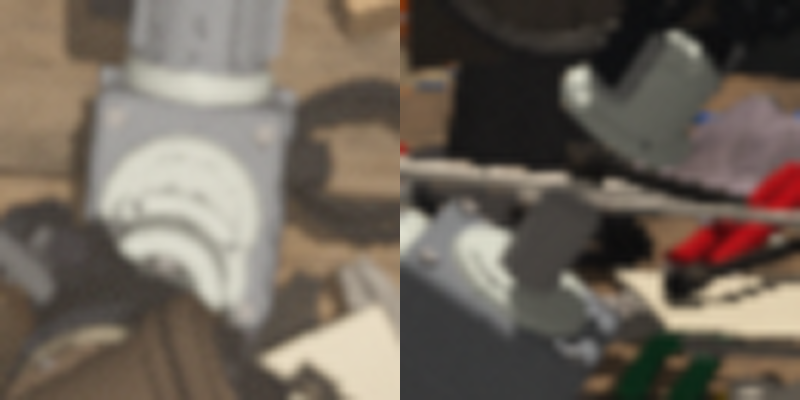

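Emit:
arm_command --series '[0.15, 0.15, 1.5, -0.2, -0.1, -0.5, 1, 0.15, 0.15, 3, -0.2, -0.1, -0.5, 1, 0.15, 0.15, 3.8, -0.2, -0.1, -0.5, 1, 0.15, 0.15, 4, -0.2, -0.1, -0.5, 1, 0.15, 0.15, 4.2, -0.2, -0.1, -0.5, 1, 0.15, 0.15, 4.4, -0.2, -0.1, -0.5, 1, 0.15, 0.15, 4.6, -0.2, -0.1, -0.5, 1, 0.15, 0.15, 4.6, -0.2, -0.1, -0.5, 1]'

```text
time: 5.87
eef_pos: [0.5958, 0.2505, 0.1524]
tcp_rot: [0.29, 0.916, 0.07, 0.269]
contact_force: [-0.5, -0.3, -2.6]
opening: 0.564
finger_force: 53.3
```

```bash
cat >> h.py <<'E'
def rep():
    s=telemetry.get_state();r=R.from_quat(s["tcp_rot"]);p=s["eef_pos"]+r.apply([0,0,.0141])-SEAT
    f=s["contact_force"];print("hub in seat mm",np.round(1e3*np.array([p@X,p@Y,p@N]),1),"F tool",np.round(r.inv().apply(f),1),"T tool",np.round(r.inv().apply(s["wrist_torque"]),2))
E
python3 -c "
from h import *
rep();mv(SEAT+N*(.020+.0141),fit(148))"
```

```text
hub in seat mm [ 2.9  0.4 40.1] F tool [ 1.4 -1.2  2. ] T tool [ 0.24  0.36 -0.05]
t 5.87 shift cm [ 0.23 -0.19  2.  ] turn [0.2 0.2 0. ] rows 0.48580033654014915 0.04404228994830804 F [-0.5 -0.3 -2.6] q [ 0.32  0.1   2.03 -0.4   0.52 -0.34]
```

Emit:
arm_command --series '[0.1, -0.1, 0, 0.2, 0.2, 0, 1, 0.2, -0.2, 0, 0.2, 0.2, 0, 1, 0.2, -0.2, 0.2, 0.2, 0.2, 0, 1, 0.2, -0.2, 0.5, 0.2, 0.2, 0, 1, 0.2, -0.2, 0.8, 0.2, 0.2, 0, 1, 0.2, -0.2, 0.8, 0.2, 0.2, 0, 1]'

```text
time: 6.37
eef_pos: [0.5974, 0.2496, 0.1429]
tcp_rot: [0.29, 0.917, 0.068, 0.267]
contact_force: [0.3, -0.3, -2.1]
opening: 0.564
finger_force: 53.4
```

```bash
python3 -c "
from h import *
rep();mv(SEAT+N*(.020+.0141),fit(148))"
```

```text
hub in seat mm [-0.8 -0.4 31.1] F tool [ 0.5 -0.7  1.9] T tool [ 0.21  0.39 -0.02]
t 6.37 shift cm [-0.05  0.08  1.11] turn [-0.1 -0.   0.1] rows 0.26658892485111796 0.014810427093163303 F [ 0.3 -0.3 -2.1] q [ 0.31  0.12  2.02 -0.4   0.51 -0.34]
```

Emit:
arm_command --series '[0, 0, 0.3, 0, 0, 0, 1, 0, 0, 0.6, 0, 0, 0, 1, 0, 0, 0.9, 0, 0, 0, 1, 0, 0, 1.1, 0, 0, 0, 1, 0, 0, 1.2, 0, 0, 0, 1, 0, 0, 1.2, 0, 0, 0, 1]'

```text
time: 6.87
eef_pos: [0.6038, 0.2494, 0.1331]
tcp_rot: [0.29, 0.917, 0.068, 0.267]
contact_force: [-0.3, 0.6, -1.8]
opening: 0.568
finger_force: 53.4
```

```bash
python3 -c "
from h import *
rep();mv(SEAT+N*(.015+.0141),fit(148))"
```

```text
hub in seat mm [-0.5 -0.3 19.4] F tool [ 1.3 -0.2  1.3] T tool [ 0.22  0.4  -0.02]
t 6.87 shift cm [-0.03  0.06  0.44] turn [-0.  -0.   0.1] rows 0.10596650171490957 0.011523503087882383 F [-0.3  0.6 -1.8] q [ 0.31  0.14  2.02 -0.41  0.49 -0.33]
```

Freely on the shaft. Next I go down gently until the key touches.

Emit:
arm_command --series '[0, 0, 0.1, 0, 0, 0, 1, 0, 0, 0.2, 0, 0, 0, 1, 0, 0, 0.3, 0, 0, 0, 1, 0, 0, 0.4, 0, 0, 0, 1, 0, 0, 0.4, 0, 0, 0, 1]'

```text
time: 7.28
eef_pos: [0.6062, 0.2495, 0.1303]
tcp_rot: [0.29, 0.917, 0.069, 0.267]
contact_force: [0.4, 0.6, -1.3]
opening: 0.562
finger_force: 53.4
```

```bash
python3 -c "
from h import *
rep()"
```

```text
hub in seat mm [-0.  -0.1 15.7] F tool [0.7 0.4 1.4] T tool [ 0.19  0.39 -0.09]
```

Emit:
arm_command --series '[0, 0, 0.1, 0, 0, 0, 1, 0, 0, 0.2, 0, 0, 0, 1, 0, 0, 0.3, 0, 0, 0, 1, 0, 0, 0.3, 0, 0, 0, 1]'

```text
time: 7.62
eef_pos: [0.608, 0.2497, 0.128]
tcp_rot: [0.29, 0.916, 0.069, 0.268]
contact_force: [1.3, 1.6, -0.7]
opening: 0.562
finger_force: 53.5
```

```bash
python3 -c "
from h import *
rep()"
```

```text
hub in seat mm [ 0.4  0.2 12.9] F tool [0.4 1.8 1.2] T tool [-0.12  0.46  0.  ]
```

Emit:
arm_command --series '[0, 0, 0.1, 0, 0, 0, 1, 0, 0, 0.2, 0, 0, 0, 1, 0, 0, 0.3, 0, 0, 0, 1, 0, 0, 0.4, 0, 0, 0, 1, 0, 0, 0.4, 0, 0, 0, 1]'

```text
time: 8.03
eef_pos: [0.6103, 0.2496, 0.1248]
tcp_rot: [0.289, 0.916, 0.069, 0.268]
contact_force: [0.9, 3.9, -0.7]
opening: 0.567
finger_force: 53.6
```

```bash
python3 -c "
from h import *
rep()"
```

```text
hub in seat mm [0.5 0.2 8.9] F tool [2.  3.5 1. ] T tool [-0.51  0.44 -0.07]
```

The key found the keyway at once. I continue down, easing sideways a little with the small side force.

Emit:
arm_command --series '[0, 0.05, 0.1, 0, 0, 0, 1, 0, 0.05, 0.2, 0, 0, 0, 1, 0, 0.05, 0.3, 0, 0, 0, 1, 0, 0.05, 0.4, 0, 0, 0, 1, 0, 0.05, 0.5, 0, 0, 0, 1, 0, 0.05, 0.5, 0, 0, 0, 1]'

```text
time: 8.53
eef_pos: [0.613, 0.2495, 0.1205]
tcp_rot: [0.29, 0.916, 0.069, 0.267]
contact_force: [-0.6, 3.5, 1.8]
opening: 0.564
finger_force: 53.9
```

```bash
python3 -c "
from h import *
rep()"
```

```text
hub in seat mm [0.6 0.3 3.9] F tool [ 1.6  3.1 -1.9] T tool [-0.18  0.29 -0.12]
```

Emit:
arm_command --series '[0, 0.05, 0.1, 0, 0, 0, 1, 0, 0.05, 0.2, 0, 0, 0, 1, 0, 0.05, 0.3, 0, 0, 0, 1, 0, 0.05, 0.3, 0, 0, 0, 1]'

```text
time: 8.87
eef_pos: [0.6146, 0.2494, 0.1179]
tcp_rot: [0.29, 0.917, 0.068, 0.267]
contact_force: [-1.8, 0.8, 4.3]
opening: 0.567
finger_force: 54.1
```

```bash
python3 -c "
from h import *
rep()"
```

```text
hub in seat mm [0.5 0.3 0.8] F tool [-0.2  0.9 -4.7] T tool [ 0.13  0.1  -0.12]
```

Emit:
arm_command --series '[0, 0, 0.05, 0, 0, 0, 1, 0, 0, 0.1, 0, 0, 0, 1, 0, 0, 0.15, 0, 0, 0, 1, 0, 0, 0.15, 0, 0, 0, 1]'

```text
time: 9.2
eef_pos: [0.615, 0.2494, 0.1171]
tcp_rot: [0.29, 0.917, 0.068, 0.267]
contact_force: [-6.5, -0.3, 9.5]
opening: 0.567
finger_force: 54.7
```

```bash
python3 -c "
from h import *
rep()"
```

```text
hub in seat mm [ 0.5  0.3 -0.1] F tool [  0.1  -0.8 -11.4] T tool [ 0.31  0.24 -0.08]
```

Seated: z ≈ 0 with firm axial resistance. I open the fingers and back off.

Emit:
arm_command --series '[0, 0, 0, 0, 0, 0, 0.3, 0, 0, 0, 0, 0, 0, 0.2, 0, 0, 0, 0, 0, 0, 0, 0, 0, 0, 0, 0, 0, 0, 0, 0, 0, 0, 0, 0, 0, 0, 0, 0, 0, 0, 0, 0]'

```text
time: 9.7
eef_pos: [0.6151, 0.2495, 0.116]
tcp_rot: [0.29, 0.917, 0.068, 0.267]
contact_force: [0.1, 0.6, 0.6]
opening: 1.002
finger_force: 0.0
```

Emit:
arm_command --series '[0, 0, -1, 0, 0, 0, 0, 0, 0, -2.5, 0, 0, 0, 0, 0, 0, -5, 0, 0, 0, 0, 0, 0, -8, 0, 0, 0, 0, 0, 0, -12, 0, 0, 0, 0, 0, 0, -14, 0, 0, 0, 0, 0, 0, -14, 0, 0, 0, 0]'

```text
time: 10.28
eef_pos: [0.5417, 0.2553, 0.2424]
tcp_rot: [0.289, 0.915, 0.072, 0.271]
contact_force: [0.6, 0.8, 0.7]
opening: 0.997
finger_force: 0.0
```

```bash
python3 - <<'E'
from h import *
t=cam("top");s=cam("side");rep();print(proj(s,[SEAT,SEAT+.042*N]))
A=cv2.resize(t["color"][140:200,285:345],(400,400),interpolation=cv2.INTER_CUBIC)
B=cv2.resize(s["color"][165:215,265:315],(400,400),interpolation=cv2.INTER_CUBIC)
cv2.imwrite("pics/e1.png",np.hstack([A,B]))
E
```

```text
hub in seat mm [  1.1   1.  140.7] F tool [-0.  -0.   0.5] T tool [ 0.12  0.22 -0.03]
[[289.95523616 194.25033259]
 [297.64861935 182.88926457]]
```

View pics/e1.png

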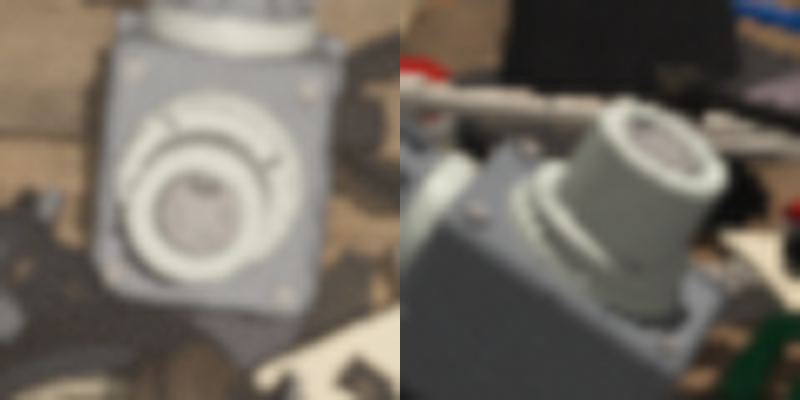

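The hub sits flush. Its top ring centre is at side (298,183), where the shaft end should be, the shaft end shows level inside the bore, and the gripper is clear.

```bash
python3 -c "
from plant import ctrl
print(ctrl.sign_off())"
```

```text
the job is handed in; nothing more can be done
None
```

The hub is keyed and seated fully home on the gearmotor shaft and released, with axial resistance of about 11 N when seating and no bystanders touched that I could see; the job was handed in at about 10 s, with no verdict returned.

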